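# Pin the alignment jig

## Task

Take the tapered alignment pin with the orange grip out of its rack and drive it, point down, through the hole in the jig's top cover and on through the hole of the brass disc hidden below, which has slid out of line to an unknown side: feel for that hole gently with the tip, then push the pin home so that it draws the disc into line and its collar sits flush on the cover. Never force it (50 N between pin and jig is the most it may see, knocks included), let go and leave the pin standing there, and leave everything else on the bench undisturbed.

Things in the scene. Friction and masses are not known exactly. Their poses are not given: they have to be found in the camera images.
- taper_pin_grip (a point): Steel alignment pin with a tapered foot, 120 g, standing loose, tip down, in one of the rack's two holes (which one varies). The point is the centre of its orange grip, a block 24 x 24 mm and 32 mm tall; x and y are square to the grip's faces, z points up along the pin. Under the grip is a round collar, 30 mm across and 4 mm thick, its underside 20 mm below the point.
- taper_pin_tip (a point): Centre of the same pin's blunt lower end, on its axis 67 mm below the grip's centre; axes as the grip's. The end is flat, 5 mm across, and the pin widens evenly to a shank 15.5 mm across at 30 mm above it; the shank runs straight up to the collar's underside, 47 mm above the tip.
- plain_pin_grip (a point): Straight gauge pin, the same in shape and size but with a blue grip and no taper (15 mm across down to its flat end), in the rack's other hole. Not to be used. The point is the centre of its grip.
- rack: White plastic block, 60 x 150 mm and 52 mm tall, fixed to the bench. Two upright through holes, 19 mm across, at y = -45 and +45 mm from its middle. Origin at the centre of its underside, y along its length, z up. The pins' collars rest on its top.
- jig: Alignment jig fixed to the bench: aluminium base and cover plates, 160 x 160 mm, on four corner pillars, 60 mm tall in all. A blue circuit strip, 3 mm high, lies on the cover 40 to 70 mm from the middle on the +x side. Origin at the centre of its underside, z up.
- cover_hole (a point): Centre of the round hole in the middle of the jig's cover, at the cover's top face, 60 mm above the bench. The hole is upright, 17 mm across and goes through the 5 mm cover; axes as the jig's.
- disc_level (a point): Point of the jig straight under the cover hole's centre, 6 mm below the cover's top, level with the top of the brass disc that floats between the plates. The disc is 112 mm across and 8 mm thick with a 17 mm hole in its middle. That hole starts 8.6 to 9.4 mm off this point towards any side (not measured): a tip coming down in the middle of the cover's hole lands on brass.
- pin_room (a point): Point of the jig straight under the cover hole's centre, on the base plate 8 mm above the bench: bottom of the free space, 48 mm across, for the pin below the disc. A tip held 4.5 mm off the middle within 30 degrees of the right side drops into the disc's hole. The disc never sinks or tips; it slides into line against about 4 N. Pushing the pin home takes under 20 N.
- dispenser: White dispenser bottle with steel cap, 60 mm across, 118 mm tall; origin at the centre of its underside. Leave alone.
- tweezers: Tweezers lying on the bench, 120 x 12 x 6 mm along x; origin at the middle of the underside. Leave alone.
- lens_ring: Black lens ring, 52 mm across, 12 mm tall; origin at the centre of its underside. Leave alone.
- jar: Amber jar with black lid, 52 mm across, 50 mm tall; origin at the centre of its underside. Leave alone.
- spare_disc: Spare brass disc, 60 mm across, 8 mm thick; origin at the centre of its underside. Leave alone.
There are look-alikes about, which are no part of the job. Leave any purple look-alike of the part that bears taper_pin_grip alone.

How it is judged:
By the outcome, as a careful person would: the job done as asked, in the order asked, and still so for the second after the job is handed in, with the robot touching nothing.
It also fails if it takes over 64 s, if anything falls off the work surface, if the arm or the gripper's body presses on something with over 40 N, if the wrist force passes 120 N, or if a joint passes its speed limit or range.

## Robot

A 6-joint arm with a two-finger parallel gripper is mounted at the origin on the work surface. World frame = base frame: x ahead of the robot, y to its left, z up, the work surface at z = 0. Lengths are in m, angles in rad, forces in N, time in s.
With the tool pointing down it reaches from about 0.225 to 0.875 m from the base axis. Payload 3.4 kg.
Tool frame: the origin (TCP) lies at the very end of the fingers, on their centre line; the grasp point (between the pads) lies 19 mm behind it; z points along the fingers, y is the direction in which the jaws open and shut (so a half turn about z gives the same grasp; the last joint's range is limited). The gripper opens to 85 mm and grips with 20 to 120 N. Pads are 22 mm wide; open, the fingers measure 114 mm over their backs; the gripper's body (76 mm by 85 mm) begins 54 mm behind the grasp point. The pads swing forward as they close: fully open they stand 13 mm farther back than shut.
Start: joints at [-1.316, 0.276, 1.505, -0, 1.361, -0.121], TCP at [0.211, -0.535, 0.231] pointing down, gripper open.
Joint ranges: [-2.89, 2.89], [-0.75, 2.08], [0.22, 2.7], [-1.18, 4.32], [0.11, 2.71], [-2.7, 2.7]. Speed limits (rad/s): [2.57, 2.57, 3.14, 3.14, 3.14, 3.14].

## Interface

Orientations are given as a unit quaternion [w, x, y, z].
In Python, from rig import manip gives the robot as it stands. The module is installed in compiled form; this text tells all that it offers.
- The arm moves only by the tool carry_out, never from a script. Its argument "moves" is one flat list of numbers, 5 for each row, row after row: the opening in per cent of the stroke, from 0 (shut) to 100 (fully open), then the shift along the world's x, y, z in cm, then the turn about the world's z in rad. A call has exactly 10 rows; each row shifts and turns the commanded pose from where the row before left it; what a row does not reach is not made up. A row lasts 1/10 s, in which the tool goes at most 50 mm and 8.59 degrees, less where a joint would pass 70% of its speed; a pose out of reach is approached as far as the arm can. A call is refused whole if a number of a shift passes 5 or a number of a turn 0.15, either way. A call with a gripper value outside its range is refused whole. The fingers move at their own pace and stop on an object; "squeeze" is the grip in N (left out, the last holds). Time passes only in rows, so rows that do not move let the fingers close, or fill a call up. It gives the time, the measured TCP pose, the force and the opening at its end, in the units of the state.
- manip.get_state(): the state, without advancing time (a new reading comes with each control period).
- manip.get_image(name): name is "scene" or "top" or "wrist"; returns the picture (400x640x3 uint8, red, green, blue); there is no depth.
- manip.camera_info(name): a dict with "fov_y" (degrees; the focal length in pixels is half the picture's height over the tangent of half this angle, whatever the lens; pixels are square), "cx", "cy" (the principal point, pixels), "rvec" (rotation vector, rad) and "tvec" (3), from world to camera coordinates, as OpenCV has them; the wrist camera has in their place "hand_eye" (4x4, takes a point from camera to tool coordinates, whose origin is the TCP and whose axes are the flange's). Camera axes: x right, y down, z forward; pixel columns grow to the right and rows downward; lengths in m; the calibration is good to about 2 mm. The wrist camera is an equidistant fisheye: a pixel r from the principal point sees the ray r / f radians off the axis. A picture is of the moment at which its call begins: read the wrist's pose just before it. camera_info takes no time and is no camera call.
- manip.sign_off(): hands the job in, once; it reports no verdict.
The state is a dict: "clock": time; "qpos": joint angles; "qd": joint speeds; "effort": joint torques, N m; "position": TCP position; "ee_rot": TCP orientation; "contact_force": force on the tool from outside, world axes, zero at the start; "moment": the same for the moment, N m; "width": finger opening in m.
Only numpy, scipy, OpenCV 4.12 (cv2) and the standard library are available. Lean on these libraries where they do the work, as an engineer would, in place of code of your own. Each camera call takes 0.05 s, during which the arm holds its last target. There are 200 camera calls.

## Working session

There is one attempt and no reset: what is moved stays moved. The work goes in short steps, Python scripts to look and compute and a tool call to move; the robot and the scene stay as the last step left them, time stands still between calls to the robot, and variables do not carry over. Pictures are saved under pics/ and viewed, about 8 in all and at most 12, crops included, and the job is handed in when it is done.

Besides the shell and the picture viewer there is one more tool, called in YAML: its name, and indented under it one key for each argument. carry_out: Moves the arm, as the interface text tells. Its arguments: {"type":"object","properties":{"moves":{"type":"array","items":{"type":"number"}},"squeeze":{"type":"number"}},"required":["moves"]}

```bash
mkdir -p pics; python3 - <<'E'
from rig import manip
import cv2,numpy as np
s=manip.get_state()
for k,v in s.items(): print(k,np.round(v,4))
for n in("top","scene","wrist"):
    im=manip.get_image(n); cv2.imwrite(f"pics/{n}0.png",im[:,:,::-1]); print(n,manip.camera_info(n))
E
```

```text
clock 0.0
qpos [-1.316   0.2766  1.5061 -0.      1.3607 -0.121 ]
qd [-0.0005  0.0024  0.0001  0.0008  0.0003 -0.0002]
effort [-1.20000e-03 -4.16775e+01 -2.45805e+01 -5.00000e-04  1.11000e-02
 -0.00000e+00]
position [ 0.2109 -0.5344  0.2304]
ee_rot [-9.000e-04  9.824e-01  1.868e-01 -1.000e-04]
contact_force [-0.0536  0.0969 -0.7935]
moment [-0.0352  0.0129 -0.0516]
width 0.0854
top {'fov_y': 55.522021160901694, 'cx': 321.62915961498027, 'cy': 197.75503852164175, 'rvec': array([ 2.14465052, -2.15074108,  0.19686916]), 'tvec': array([0.01949085, 0.58295968, 0.94322126])}
scene {'fov_y': 57.70457630501957, 'cx': 315.32707785112933, 'cy': 202.35023916589083, 'rvec': array([ 2.02096093,  1.79946948, -0.48946257]), 'tvec': array([-0.08214359, -0.43580086,  1.35440482])}
wrist {'fov_y': 65.70646984690485, 'cx': 317.91855075813686, 'cy': 197.94987547015288, 'hand_eye': array([[ 8.68589431e-04, -9.62971891e-01, -2.69600412e-01,
         6.79201458e-02],
       [ 9.99998875e-01,  1.16623642e-03, -9.43857745e-04,
         1.54166333e-04],
       [ 1.22332630e-03, -2.69599289e-01,  9.62971820e-01,
        -1.41757592e-01],
       [ 0.00000000e+00,  0.00000000e+00,  0.00000000e+00,
         1.00000000e+00]])}
```

View pics/top0.png

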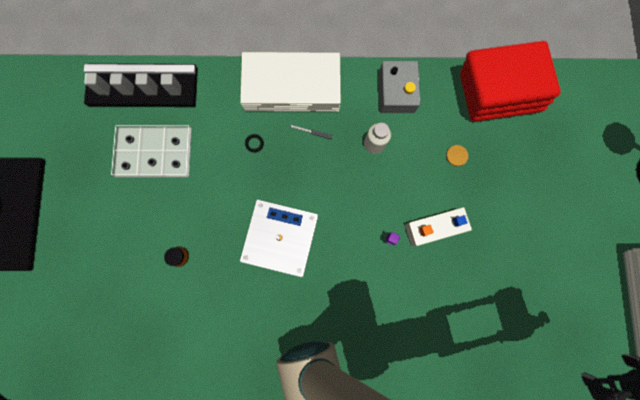

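View pics/scene0.png

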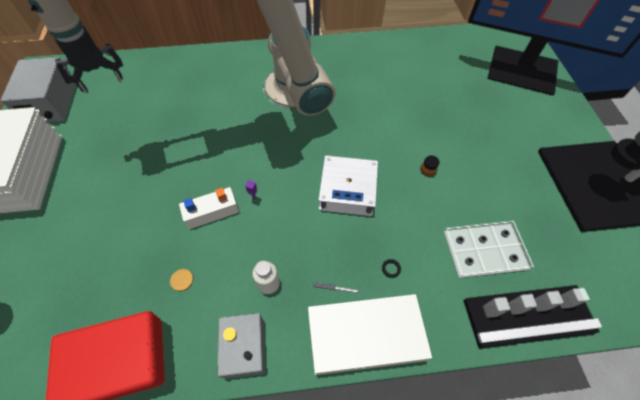

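Top view: the orange grip is at (427,230) and the blue one at (460,220), both in the rack. A purple look-alike stands at (393,238), off the rack. The orange one in the rack fits the description. The jig hole is at about (279,238).

```bash
cat > h.py <<'E'
import cv2,numpy as np
from rig import manip
from scipy.spatial.transform import Rotation as R
def ray(name,uv,st=None):
    c=manip.camera_info(name); f=200/np.tan(np.radians(c['fov_y']/2))
    d=np.array([uv[0]-c['cx'],uv[1]-c['cy']])/f
    if name=='wrist':
        r=np.hypot(*d); v=np.r_[d/r*np.sin(r),np.cos(r)]
        q=st['ee_rot']; M=R.from_quat([q[1],q[2],q[3],q[0]]).as_matrix(); H=c['hand_eye']
        return st['position']+M@H[:3,3], M@H[:3,:3]@v
    M=cv2.Rodrigues(c['rvec'])[0]; return -M.T@c['tvec'], M.T@np.r_[d,1]
def plane(name,uv,z,st=None):
    o,d=ray(name,uv,st); return o+d*(z-o[2])/d[2]
def blobs(im,lo,hi,amin=15):
    m=cv2.inRange(cv2.cvtColor(im,cv2.COLOR_RGB2HSV),lo,hi)
    cs=cv2.findContours(m,cv2.RETR_EXTERNAL,cv2.CHAIN_APPROX_NONE)[0]
    return sorted([c for c in cs if cv2.contourArea(c)>=amin],key=cv2.contourArea,reverse=True)
E
python3 - <<'E'
from h import *
for n in("top","scene"):
    im=cv2.imread(f"pics/{n}0.png")[:,:,::-1].copy()
    for nm,lo,hi in(("or",(5,170,120),(14,255,255)),("blue",(105,150,60),(120,255,255)),("white",(0,0,190),(180,40,255))):
        for c in blobs(im,lo,hi)[:6]:
            r=cv2.minAreaRect(c); print(n,nm,cv2.contourArea(c),np.round(r[0],1),np.round(r[1],1),round(r[2],1), plane(n,r[0],{"or":.08,"blue":.08,"white":.055}[nm]).round(4))
im=cv2.imread("pics/top0.png"); 
a=cv2.resize(im[190:285,230:330],None,fx=4,fy=4,interpolation=2); b=cv2.resize(im[190:285,380:480],None,fx=4,fy=4,interpolation=2)
cv2.imwrite("pics/crop0.png",np.hstack([a,b]))
for uv in((279,238),): print(plane("top",uv,.06))
E
```

```text
top or 62.5 [427.  229.5] [8.5 9.2] 71.6 [ 0.497  -0.2444  0.08  ]
top blue 271.5 [284.4 216.2] [33.   9.5] 14.0 [0.5311 0.1115 0.08  ]
top blue 59.0 [460.6 220.2] [7.6 9.8] 78.7 [ 0.5202 -0.3306  0.08  ]
top white 4885.5 [290.5  78. ] [52. 99.] 90.0 [0.9114 0.1011 0.055 ]
top white 3997.0 [278.7 237.7] [64.8 64.5] 14.0 [0.4793 0.1273 0.055 ]
top white 3116.5 [152.  151.5] [47. 74.] 90.0 [0.7044 0.4602 0.055 ]
top white 1292.0 [440.  226.1] [23.9 57.7] 74.1 [ 0.5075 -0.286   0.055 ]
top white 581.5 [138.5  68. ] [  6. 109.] 90.0 [0.9377 0.5118 0.055 ]
top white 208.0 [380.  134.3] [19.5 20.1] 50.2 [ 0.7528 -0.1384  0.055 ]
scene or 36.0 [219.9 192.7] [7.6 6.3] 71.6 [ 0.4949 -0.2453  0.08  ]
scene blue 4293.0 [556.5  26. ] [ 52. 165.] 90.0 [-0.1186  1.0351  0.08  ]
scene blue 2671.5 [594.6  65.9] [49.9 90. ] 88.7 [0.1158 1.0663 0.08  ]
scene blue 137.0 [347.1 195.1] [28.3  5.9] 6.3 [0.5443 0.1096 0.08  ]
scene blue 67.0 [188.8 204.4] [11.8  7.5] 66.8 [ 0.5232 -0.3301  0.08  ]
scene white 7349.5 [368.5 332.1] [ 67.1 118. ] 82.4 [0.9097 0.1036 0.055 ]
scene white 3023.0 [486.4 248.2] [48.7 78.6] 83.5 [0.7357 0.4548 0.055 ]
scene white 2399.5 [348.8 180.3] [56.3 45.5] 6.0 [0.4794 0.1268 0.055 ]
scene white 1447.5 [ 16.5 146.5] [77. 33.] 90.0 [ 0.232  -0.8891  0.055 ]
scene white 893.5 [540.  329.9] [  8.7 120.6] 82.9 [0.9516 0.5073 0.055 ]
scene white 640.5 [206.5 203.3] [18. 55.] 71.6 [ 0.5102 -0.2887  0.055 ]
[0.47821272 0.12608558 0.06      ]
```

View pics/crop0.png

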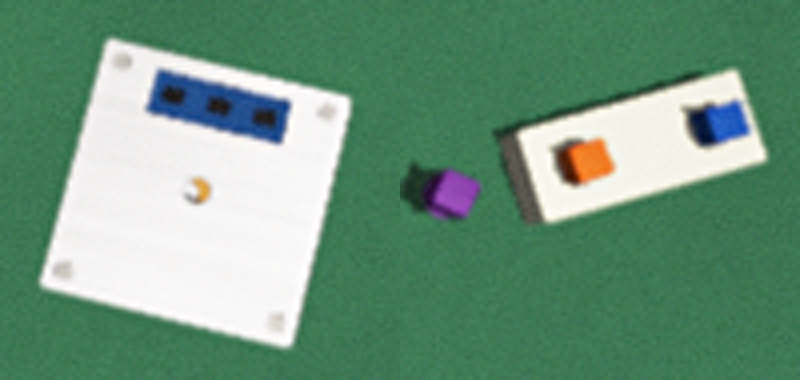

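The crop confirms it: orange grip (right panel, 587,160) and blue grip (720,122) are both in the white rack, and the purple one stands apart. In the jig hole (197,190), white shows on the left and brass on the right, which may give a hint about the disc. Next I move over the pin and look with the wrist camera.

carry_out:
  moves: [100, 2.85, 2.9, -0.3, 0, 100, 2.85, 2.9, -0.3, 0, 100, 2.85, 2.9, -0.3, 0, 100, 2.85, 2.9, -0.3, 0, 100, 2.85, 2.9, -0.3, 0, 100, 2.85, 2.9, -0.3, 0, 100, 2.85, 2.9, -0.3, 0, 100, 2.85, 2.9, -0.3, 0, 100, 2.85, 2.9, -0.3, 0, 100, 2.85, 2.9, -0.3, 0]

```text
clock: 1.15
position: [0.4969, -0.2435, 0.201]
ee_rot: [-0.0, 0.982, 0.187, -0.0]
contact_force: [-0.8, -0.2, -0.5]
width: 0.0851
```

carry_out:
  moves: [100, 0, 0, 0, 0, 100, 0, 0, 0, 0, 100, 0, 0, 0, 0, 100, 0, 0, 0, 0, 100, 0, 0, 0, 0, 100, 0, 0, 0, 0, 100, 0, 0, 0, 0, 100, 0, 0, 0, 0, 100, 0, 0, 0, 0, 100, 0, 0, 0, 0]

```text
clock: 2.15
position: [0.496, -0.2449, 0.2013]
ee_rot: [0.0, 0.982, 0.187, -0.0]
contact_force: [0.4, 0.1, -0.5]
width: 0.085
```

```bash
python3 - <<'E'
from h import *
st=manip.get_state(); im=manip.get_image("wrist"); cv2.imwrite("pics/w1.png",im[:,:,::-1])
print(st['clock'],st['position'],st['ee_rot'])
for c in blobs(im,(4,170,100),(14,255,255))[:3]:
    r=cv2.minAreaRect(c); print(cv2.contourArea(c),np.round(r[0],1),np.round(r[1],1),plane('wrist',r[0],.088,st).round(4))
    P=np.array([plane('wrist',p,.088,st)[:2] for p in cv2.boxPoints(r)]); print(P.round(4)); e=P[1]-P[0]; print(np.arctan2(e[1],e[0]))
E
```

```text
2.15 [ 0.49601797 -0.2448963   0.2013168 ] [ 2.92496140e-05  9.82400461e-01  1.86786868e-01 -7.92778925e-06]
185.0 [318.4 197.7] [26.5 15.2] [ 0.4931 -0.2464  0.088 ]
[[ 0.4832 -0.2376]
 [ 0.496  -0.2336]
 [ 0.5029 -0.2551]
 [ 0.4901 -0.2594]]
0.301425500230816
```

View pics/w1.png

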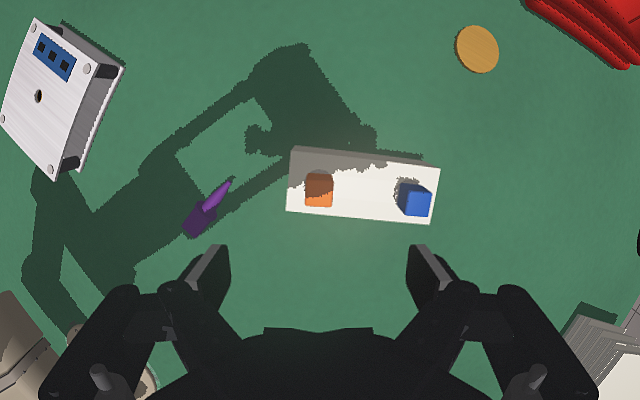

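Wrist view: the orange grip is at about (318,190), half in shadow, blue at (415,200), purple at (197,218). The shadow splits the mask, so I'll re-measure with a wider one.

```bash
python3 - <<'E'
from h import *
st=manip.get_state(); im=cv2.imread("pics/w1.png")[:,:,::-1].copy()
print(im[180,320],im[200,320])
for c in blobs(im,(4,120,50),(18,255,255))[:3]:
    r=cv2.minAreaRect(c); P=np.array([plane('wrist',p,.088,st)[:2] for p in cv2.boxPoints(r)]); e=P[1]-P[0]
    print(cv2.contourArea(c),np.round(r[0],1),np.round(r[1],1),r[2],plane('wrist',r[0],.088,st).round(4),P.round(4).tolist(),np.arctan2(e[1],e[0]))
# rack outline
m=cv2.inRange(im,(110,105,95),(255,255,255)); m[:140]=0;m[235:]=0;m[:,:270]=0;m[:,450:]=0
c=max(cv2.findContours(m,0,1)[0],key=cv2.contourArea); h=cv2.convexHull(c); a=cv2.approxPolyDP(h,4,True)[:,0]
for p in a: print(p,plane('wrist',p,.052,st).round(4))
E
```

```text
[124  82  59] [235 143  78]
1524.5 [476.5  48.9] [48.7 41.4] 71.56504821777344 [ 0.672  -0.3262  0.088 ] [[0.6726, -0.2967], [0.7067, -0.3281], [0.6729, -0.3581], [0.6403, -0.3251]] -0.7429965738966587
807.0 [318.5 189.5] [33. 27.] 90.0 [ 0.4998 -0.2438  0.088 ] [[0.509, -0.228], [0.5173, -0.2491], [0.4905, -0.26], [0.4819, -0.2384]] -1.1936844974252532
[292 149] [ 0.519  -0.2093  0.052 ]
[374 154] [ 0.5436 -0.2835  0.052 ]
[440 168] [ 0.5575 -0.3522  0.052 ]
[429 224] [ 0.4999 -0.3684  0.052 ]
[286 211] [ 0.4592 -0.2253  0.052 ]
```

The grip top works out at about (0.497, -0.245) with yaw about 0.29 rad. The wrist edge, both fixed cameras and the rack geometry all agree to about 2 mm. Going down to a TCP height of 0.061 and closing.

carry_out:
  moves: [65, 0.1, 0, -2, -0.03, 65, 0, 0, -2, -0.03, 65, 0, 0, -2, -0.03, 65, 0, 0, -2, 0, 65, 0, 0, -2, 0, 65, 0, 0, -1.5, 0, 65, 0, 0, -1, 0, 65, 0, 0, -1, 0, 65, 0, 0, -0.5, 0, 65, 0, 0, 0, 0]

```text
clock: 3.2
position: [0.4969, -0.2448, 0.0609]
ee_rot: [-0.0, 0.99, 0.142, -0.0]
contact_force: [0.3, 1.2, -0.1]
width: 0.0557
```

carry_out:
  moves: [0, 0, 0, 0, 0, 0, 0, 0, 0, 0, 0, 0, 0, 0, 0, 0, 0, 0, 0, 0, 0, 0, 0, 0, 0, 0, 0, 0, 0, 0, 0, 0, 0, 0, 0, 0, 0, 0, 0, 0, 0, 0, 0, 0, 0, 0, 0, 0, 0, 0]
  squeeze: 60

```text
clock: 4.2
position: [0.4977, -0.2453, 0.0622]
ee_rot: [0.001, 0.99, 0.142, 0.001]
contact_force: [-0.7, -0.1, 5.8]
width: 0.0228
```

carry_out:
  moves: [0, 0, 0, 0.3, 0, 0, 0, 0, 0.7, 0, 0, 0, 0, 1, 0, 0, 0, 0, 1, 0, 0, 0, 0, 1.5, 0, 0, 0, 0, 1.5, 0, 0, 0, 0, 1.5, 0, 0, 0, 0, 1.5, 0, 0, 0, 0, 1, 0, 0, 0, 0, 0.5, 0]

```text
clock: 5.2
position: [0.4975, -0.2452, 0.1678]
ee_rot: [0.001, 0.99, 0.142, 0.001]
contact_force: [-0.2, -0.1, -1.5]
width: 0.0228
```

carry_out:
  moves: [0, 0, 0, 0, 0, 0, 0, 0, 0, 0, 0, 0, 0, 0, 0, 0, 0, 0, 0, 0, 0, 0, 0, 0, 0, 0, 0, 0, 0, 0, 0, 0, 0, 0, 0, 0, 0, 0, 0, 0, 0, 0, 0, 0, 0, 0, 0, 0, 0, 0]

```text
clock: 6.2
position: [0.497, -0.2449, 0.1663]
ee_rot: [0.0, 0.99, 0.142, 0.0]
contact_force: [-0.4, -0.3, -2.3]
width: 0.0229
```

```bash
python3 - <<'E'
from h import *
st=manip.get_state(); print(st['clock'],st['position'],st['width'],np.round(st['contact_force'],1))
im=manip.get_image("wrist"); cv2.imwrite("pics/w2.png",im[:,:,::-1])
E
```

```text
6.2 [ 0.49702708 -0.24490212  0.16634977] 0.02294260320851013 [-0.4 -0.3 -2.3]
```

View pics/w2.png

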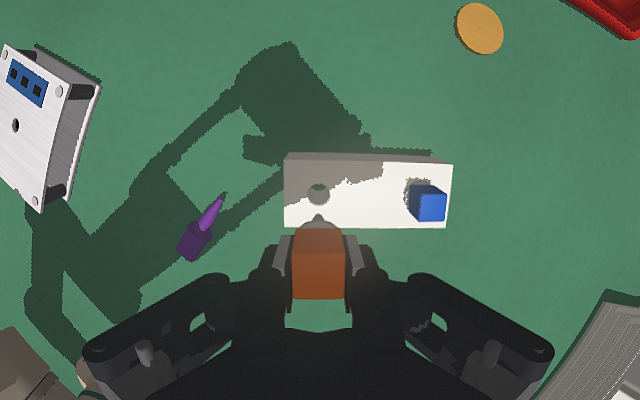

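The pin is held: grip at (318,265), tip at (317,215), and the rack hole is empty at (318,194). Moving over the jig.

carry_out:
  moves: [0, -0.1, 2.0, 0, 0, 0, -0.2, 4.0, 0, 0, 0, -0.2, 4.5, 0, 0, 0, -0.2, 4.5, 0, 0, 0, -0.2, 4.5, 0, 0, 0, -0.2, 4.5, 0, 0, 0, -0.2, 4.5, 0, 0, 0, -0.2, 4.2, 0, 0, 0, -0.2, 3.0, 0, 0, 0, -0.2, 1.5, 0, 0]

```text
clock: 7.25
position: [0.4767, 0.1305, 0.1665]
ee_rot: [-0.001, 0.99, 0.144, -0.0]
contact_force: [0.7, -0.4, -2.0]
width: 0.0233
```

carry_out:
  moves: [0, 0, 0, 0, 0, 0, 0, 0, 0, 0, 0, 0, 0, 0, 0, 0, 0, 0, 0, 0, 0, 0, 0, 0, 0, 0, 0, 0, 0, 0, 0, 0, 0, 0, 0, 0, 0, 0, 0, 0, 0, 0, 0, 0, 0, 0, 0, 0, 0, 0]

```text
clock: 8.25
position: [0.478, 0.1271, 0.1663]
ee_rot: [0.0, 0.99, 0.142, -0.0]
contact_force: [-0.2, -0.1, -1.4]
width: 0.0229
```

```bash
python3 - <<'E'
from h import *
st=manip.get_state(); print(st['clock'],st['position'],st['ee_rot'],np.round(st['contact_force'],1))
im=manip.get_image("wrist"); cv2.imwrite("pics/w3.png",im[:,:,::-1])
cv2.imwrite("pics/w3c.png",cv2.resize(im[140:260,240:400,::-1],None,fx=5,fy=5,interpolation=cv2.INTER_CUBIC))
for n in("top","scene"): cv2.imwrite(f"pics/{n}3.png",manip.get_image(n)[:,:,::-1])
E
```

```text
8.25 [0.47803474 0.12707741 0.16629137] [ 5.36247055e-05  9.89806711e-01  1.42417239e-01 -3.95849834e-05] [-0.2 -0.1 -1.4]
```

View pics/w3c.png

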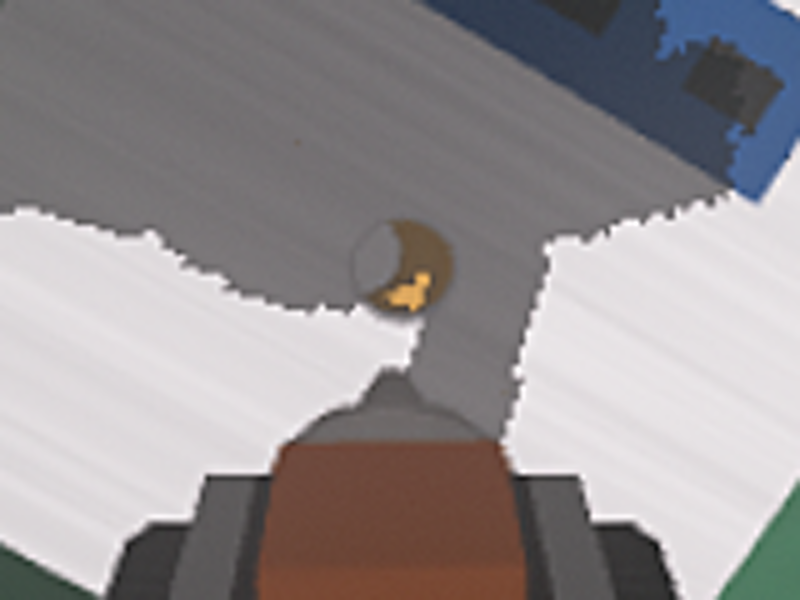

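The crop shows the cover hole centred at about (402,268). Grey base is visible through the left part as a lens, with brass on the right, so the disc's hole lies to the image's left. Pin tip at (392,368). I'll compute the positions.

```bash
python3 - <<'E'
from h import *
from scipy.optimize import least_squares as LS
st=manip.get_state(); F=lambda p:np.array(p)/5+[240-.4,140-.4]
W=lambda ps,z:np.array([plane('wrist',F(p),z,st)[:2] for p in ps])
fit=lambda P,r,x0:LS(lambda c:np.hypot(*(P-c).T)-r,x0,loss='soft_l1',f_scale=5e-4).x
cov=W([(350,262),(360,237),(380,222),(402,218),(430,228),(447,248),(453,270),(445,295),(430,310),(402,320)],.06)
c=fit(cov,.0085,cov.mean(0)); print('cover',c,(np.hypot(*(cov-c).T)*1e3).round(1))
arc=W([(391,223),(400,240),(402,254),(397,275),(388,288)],.054)
d=fit(arc,.0085,c+[-.003,.009]); v=d-c; print('disc',d,v*1e3,np.hypot(*v)*1e3,np.degrees(np.arctan2(v[1],v[0])),(np.hypot(*(arc-d).T)*1e3).round(1))
z=st['position'][2]-.0572; t=W([(392,368)],z)[0]; a=2*np.arctan2(st['ee_rot'][2],st['ee_rot'][1]); ux=np.array([np.cos(a),np.sin(a)])
t=t-.0025*ux; print('tip',t,'tcp',st['position'],'off tool x,y',(t-st['position'][:2])@ux*1e3,(t-st['position'][:2])@[ux[1],-ux[0]]*1e3,'yaw',a)
im=cv2.imread('pics/w1.png')
E
```

```text
cover [0.48069222 0.12638908] [8.5 8.7 8.7 8.7 8.5 8.4 8.6 8.6 8.6 8.8]
disc [0.47936351 0.13460385] [-1.32870861  8.21476603] 8.321529159733705 99.18781245745599 [8.5 8.5 8.5 8.5 8.5]
tip [0.47705528 0.12681029] tcp [0.47801409 0.1271427  0.16632138] off tool x,y -1.0136347301671296 0.04854150428350038 yaw 0.2858656605848013
```

The disc hole lies at about 99° (world +y), and the tip needs a shift of about (+2.9, +4.0) mm. I go down to just above the cover and re-measure tip against hole at the same height.

carry_out:
  moves: [0, 0.3, 0.4, -0.5, 0, 0, 0, 0, -0.8, 0, 0, 0, 0, -0.8, 0, 0, 0, 0, -0.8, 0, 0, 0, 0, -0.7, 0, 0, 0, 0, -0.4, 0, 0, 0, 0, -0.2, 0, 0, 0, 0, 0, 0, 0, 0, 0, 0, 0, 0, 0, 0, 0, 0]

```text
clock: 9.4
position: [0.4813, 0.1311, 0.1247]
ee_rot: [0.0, 0.99, 0.142, 0.0]
contact_force: [0.4, -0.9, -1.0]
width: 0.023
```

```bash
python3 - <<'E'
from h import *
st=manip.get_state(); print(st['clock'],st['position'],np.round(st['contact_force'],1),np.abs(st['qd']).max())
im=manip.get_image("wrist"); cv2.imwrite("pics/w4.png",im[:,:,::-1])
cv2.imwrite("pics/w4c.png",cv2.resize(im[170:240,270:370,::-1],None,fx=8,fy=8,interpolation=cv2.INTER_CUBIC))
E
```

```text
9.4 [0.48134008 0.13111871 0.12467534] [ 0.4 -0.9 -1. ] 0.001552677244300427
```

View pics/w4c.png

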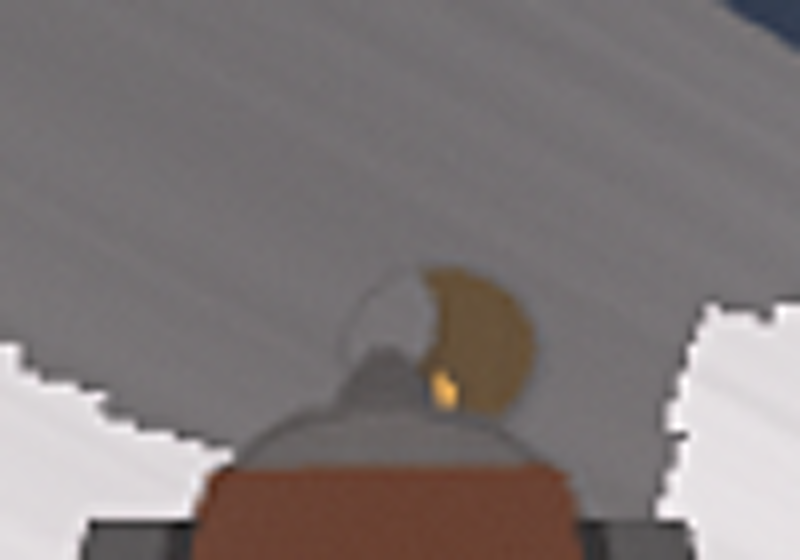

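The tip is at (388,347), just left of the cover hole's middle (about (440,352)) and over the grey lens of the disc's hole. Computing the remaining offset.

```bash
python3 - <<'E'
from h import *
from scipy.optimize import least_squares as LS
st=manip.get_state(); F=lambda p:np.array(p)/8+[270-.44,170-.44]
W=lambda ps,z:np.array([plane('wrist',F(p),z,st)[:2] for p in ps])
fit=lambda P,r,x0:LS(lambda c:np.hypot(*(P-c).T)-r,x0,loss='soft_l1',f_scale=5e-4).x
cov=W([(342,340),(352,310),(375,284),(405,268),(440,265),(480,275),(512,297),(533,330),(537,355),(527,385),(505,412)],.06)
c=fit(cov,.0085,cov.mean(0)); print('cover',c,(np.hypot(*(cov-c).T)*1e3).round(1))
arc=W([(424,270),(435,298),(438,322),(435,345),(428,365)],.054)
d=fit(arc,.0085,c+[-.003,.009]); v=d-c; print('disc',v*1e3,np.hypot(*v)*1e3,np.degrees(np.arctan2(v[1],v[0])),(np.hypot(*(arc-d).T)*1e3).round(1))
z=st['position'][2]-.0572; a=.2859; ux=np.array([np.cos(a),np.sin(a)])
t=W([(388,346)],z)[0]-.0025*ux; print('z',z,'tip',t,'tip-cover',(t-c)*1e3)
u=v/np.hypot(*v); print('shift to 4.5:',(c+.0045*u-t)*1e3)
E
```

```text
cover [0.48103269 0.12646615] [8.5 8.6 8.5 8.5 8.3 8.3 8.5 8.7 8.8 8.4 8. ]
disc [-1.12274938  8.2363582 ] 8.312530454703964 97.76249997842179 [8.6 8.4 8.4 8.5 8.6]
z 0.06748164802243314 tip [0.48065928 0.13083793] tip-cover [-0.37340391  4.37177268]
shift to 4.5: [-0.23439804  0.08699137]
```

The tip is within 0.3 mm of the intended search point. Going down gently.

carry_out:
  moves: [0, -0.02, 0, -0.1, 0, 0, 0, 0, -0.1, 0, 0, 0, 0, -0.1, 0, 0, 0, 0, -0.1, 0, 0, 0, 0, -0.1, 0, 0, 0, 0, -0.1, 0, 0, 0, 0, -0.1, 0, 0, 0, 0, -0.1, 0, 0, 0, 0, -0.1, 0, 0, 0, 0, -0.1, 0]

```text
clock: 10.45
position: [0.4808, 0.1311, 0.1142]
ee_rot: [0.0, 0.99, 0.142, 0.0]
contact_force: [0.1, -1.0, -0.9]
width: 0.023
```

carry_out:
  moves: [0, 0, 0, -0.05, 0, 0, 0, 0, -0.05, 0, 0, 0, 0, -0.05, 0, 0, 0, 0, -0.05, 0, 0, 0, 0, -0.05, 0, 0, 0, 0, -0.05, 0, 0, 0, 0, -0.05, 0, 0, 0, 0, -0.05, 0, 0, 0, 0, 0, 0, 0, 0, 0, 0, 0]

```text
clock: 11.45
position: [0.4809, 0.1311, 0.1103]
ee_rot: [0.0, 0.99, 0.142, 0.0]
contact_force: [1.1, 1.0, -0.1]
width: 0.0228
```

No contact at disc level, so the tip is entering the disc's hole. I continue down and draw gently toward the centre.

carry_out:
  moves: [0, 0, 0, -0.05, 0, 0, 0, 0, -0.05, 0, 0, 0, -0.03, -0.05, 0, 0, 0, -0.03, -0.05, 0, 0, 0, -0.03, -0.05, 0, 0, 0, -0.03, -0.05, 0, 0, 0, -0.03, -0.05, 0, 0, 0, -0.03, -0.05, 0, 0, 0, -0.03, -0.05, 0, 0, 0, 0, 0, 0]

```text
clock: 12.45
position: [0.4809, 0.1292, 0.1058]
ee_rot: [-0.0, 0.99, 0.142, 0.0]
contact_force: [-0.5, 1.1, -1.1]
width: 0.0231
```

The tip is 5 mm below the disc's top with no load, so it is in the hole. Drawing to the centre.

carry_out:
  moves: [0, 0.01, -0.03, 0, 0, 0, 0.01, -0.03, -0.05, 0, 0, 0.01, -0.03, -0.05, 0, 0, 0.01, -0.03, -0.05, 0, 0, 0.01, -0.03, -0.05, 0, 0, 0, -0.03, -0.05, 0, 0, 0, -0.03, -0.05, 0, 0, 0, -0.02, 0, 0, 0, 0, 0, 0, 0, 0, 0, 0, 0, 0]

```text
clock: 13.45
position: [0.4816, 0.1267, 0.1028]
ee_rot: [0.0, 0.99, 0.142, 0.0]
contact_force: [0.9, 3.9, -0.0]
width: 0.0232
```

carry_out:
  moves: [0, 0, 0, -0.1, 0, 0, 0, 0, -0.1, 0, 0, 0, 0, -0.1, 0, 0, 0, 0, -0.1, 0, 0, 0, 0, -0.1, 0, 0, 0, 0, -0.1, 0, 0, 0, 0, -0.1, 0, 0, 0, 0, -0.1, 0, 0, 0, 0, -0.1, 0, 0, 0, 0, 0, 0]

```text
clock: 14.45
position: [0.4812, 0.1267, 0.0936]
ee_rot: [0.0, 0.99, 0.142, -0.0]
contact_force: [-0.5, 5.2, 0.9]
width: 0.0231
```

carry_out:
  moves: [0, 0, 0, -0.07, 0, 0, 0, 0, -0.07, 0, 0, 0, 0, -0.07, 0, 0, 0, 0, -0.07, 0, 0, 0, 0, -0.07, 0, 0, 0, 0, -0.07, 0, 0, 0, 0, -0.07, 0, 0, 0, 0, -0.07, 0, 0, 0, 0, -0.07, 0, 0, 0, 0, 0, 0]

```text
clock: 15.45
position: [0.4813, 0.1267, 0.0874]
ee_rot: [0.0, 0.99, 0.142, -0.0]
contact_force: [0.2, 3.9, 1.3]
width: 0.023
```

carry_out:
  moves: [0, 0, 0, -0.05, 0, 0, 0, 0, -0.05, 0, 0, 0, 0, -0.05, 0, 0, 0, 0, -0.05, 0, 0, 0, 0, -0.05, 0, 0, 0, 0, -0.05, 0, 0, 0, 0, -0.05, 0, 0, 0, 0, -0.05, 0, 0, 0, 0, 0, 0, 0, 0, 0, 0, 0]

```text
clock: 16.45
position: [0.4813, 0.1267, 0.0834]
ee_rot: [0.0, 0.99, 0.142, -0.0]
contact_force: [-1.1, 4.2, 0.8]
width: 0.0233
```

carry_out:
  moves: [0, 0, 0, -0.07, 0, 0, 0, 0, -0.07, 0, 0, 0, 0, -0.07, 0, 0, 0, 0, -0.07, 0, 0, 0, 0, -0.07, 0, 0, 0, 0, -0.07, 0, 0, 0, 0, -0.07, 0, 0, 0, 0, -0.07, 0, 0, 0, 0, -0.07, 0, 0, 0, 0, 0, 0]

```text
clock: 17.45
position: [0.4812, 0.1267, 0.0771]
ee_rot: [0.0, 0.99, 0.142, -0.0]
contact_force: [-1.2, 4.0, 0.3]
width: 0.0229
```

carry_out:
  moves: [0, 0, 0, -0.07, 0, 0, 0, 0, -0.07, 0, 0, 0, 0, -0.07, 0, 0, 0, 0, -0.07, 0, 0, 0, 0, -0.07, 0, 0, 0, 0, -0.05, 0, 0, 0, 0, -0.05, 0, 0, 0, 0, -0.03, 0, 0, 0, 0, -0.03, 0, 0, 0, 0, 0, 0]

```text
clock: 18.45
position: [0.4813, 0.1267, 0.0721]
ee_rot: [0.0, 0.99, 0.142, -0.0]
contact_force: [-1.2, 3.5, -0.2]
width: 0.0232
```

carry_out:
  moves: [0, 0, 0, -0.03, 0, 0, 0, 0, -0.03, 0, 0, 0, 0, -0.03, 0, 0, 0, 0, -0.03, 0, 0, 0, 0, -0.03, 0, 0, 0, 0, -0.03, 0, 0, 0, 0, -0.02, 0, 0, 0, 0, 0, 0, 0, 0, 0, 0, 0, 0, 0, 0, 0, 0]

```text
clock: 19.45
position: [0.4813, 0.1267, 0.0702]
ee_rot: [0.0, 0.99, 0.142, 0.0]
contact_force: [-2.7, 3.6, 3.3]
width: 0.0232
```

carry_out:
  moves: [0, 0, 0, -0.03, 0, 0, 0, 0, 0, 0, 0, 0, 0, -0.03, 0, 0, 0, 0, 0, 0, 0, 0, 0, -0.03, 0, 0, 0, 0, 0, 0, 0, 0, 0, -0.02, 0, 0, 0, 0, 0, 0, 0, 0, 0, 0, 0, 0, 0, 0, 0, 0]

```text
clock: 20.45
position: [0.4813, 0.1267, 0.0702]
ee_rot: [0.0, 0.99, 0.142, 0.0]
contact_force: [-3.4, 3.3, 10.9]
width: 0.0231
```

It is seated: z has stopped at 0.0702, as predicted, with 11 N. I unload, then open.

carry_out:
  moves: [0, 0, 0, 0.05, 0, 0, 0, 0, 0.05, 0, 0, 0, 0, 0, 0, 0, 0, 0, 0, 0, 65, 0, 0, 0, 0, 65, 0, 0, 0, 0, 65, 0, 0, 0, 0, 65, 0, 0, 0, 0, 65, 0, 0, 0, 0, 65, 0, 0, 0, 0]

```text
clock: 21.45
position: [0.4814, 0.1266, 0.07]
ee_rot: [0.0, 0.99, 0.142, 0.0]
contact_force: [-0.0, -0.4, -0.1]
width: 0.0556
```

carry_out:
  moves: [65, 0, 0, 0.3, 0, 65, 0, 0, 1, 0, 65, 0, 0, 2, 0, 65, 0, 0, 2, 0, 65, 0, 0, 2, 0, 65, -1, 0, 2, 0, 65, -1, 0, 2, 0, 65, -1, 0, 2, 0, 65, 0, 0, 0, 0, 65, 0, 0, 0, 0]

```text
clock: 22.45
position: [0.4517, 0.1267, 0.2037]
ee_rot: [0.0, 0.99, 0.142, 0.001]
contact_force: [0.8, -0.4, -0.1]
width: 0.0555
```

```bash
python3 - <<'E'
from h import *
st=manip.get_state(); print(st['clock'],st['position'],np.round(st['contact_force'],1))
w=manip.get_image("wrist"); s=manip.get_image("scene"); t=manip.get_image("top")
for n,im in(("w9",w),("s9",s),("t9",t)): cv2.imwrite(f"pics/{n}.png",im[:,:,::-1])
a=cv2.resize(w[120:270,220:420,::-1],(400,300)); b=cv2.resize(s[140:215,300:400,::-1],(400,300),interpolation=2)
c=cv2.resize(t[185:290,230:370,::-1],(400,300)); d=cv2.resize(s[150:240,170:290,::-1],(400,300))
cv2.imwrite("pics/fin.png",np.vstack([np.hstack([a,b]),np.hstack([c,d])]))
for r in blobs(w,(4,120,50),(18,255,255))[:2]: print(cv2.boundingRect(r),plane('wrist',cv2.minAreaRect(r)[0],.096,st))
E
```

```text
22.45 [0.45168401 0.12673333 0.20367614] [ 0.8 -0.4 -0.1]
(314, 147, 28, 30) [0.4817869  0.12748847 0.096     ]
(103, 115, 28, 40) [0.45684699 0.32258938 0.096     ]
```

View pics/fin.png

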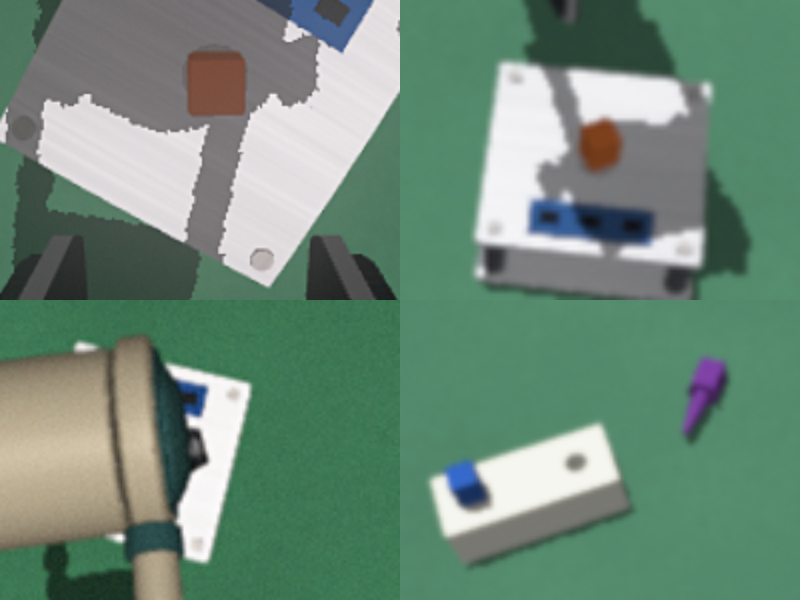

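The pin stands with its collar on the cover. The purple look-alike looks different from the first scene view, so I check that numerically.

```bash
python3 - <<'E'
from h import *
for n in("scene0","scene3","s9","top0","top3","t9","w1","w2"):
    im=cv2.imread(f"pics/{n}.png")[:,:,::-1].copy()
    print(n,[(cv2.boundingRect(c),cv2.contourArea(c)) for c in blobs(im,(130,80,30),(160,255,255))[:2]])
T=[cv2.resize(cv2.imread(f"pics/{n}.png")[y:y+75,x:x+100],(400,300)) for n,x,y in(("scene0",210,150),("scene3",210,150),("top0",340,190),("top3",340,190))]
cv2.imwrite("pics/pur.png",np.vstack([np.hstack(T[:2]),np.hstack(T[2:])]))
E
```

```text
scene0 [((246, 181, 10, 18), 99.0)]
scene3 [((255, 168, 12, 22), 114.0)]
s9 [((255, 168, 12, 22), 114.0)]
top0 [((386, 233, 14, 11), 103.5)]
top3 [((372, 247, 16, 31), 187.5)]
t9 [((372, 247, 16, 31), 185.0)]
w1 [((182, 181, 49, 57), 936.5)]
w2 [((176, 198, 47, 64), 1098.0)]
```

View pics/pur.png

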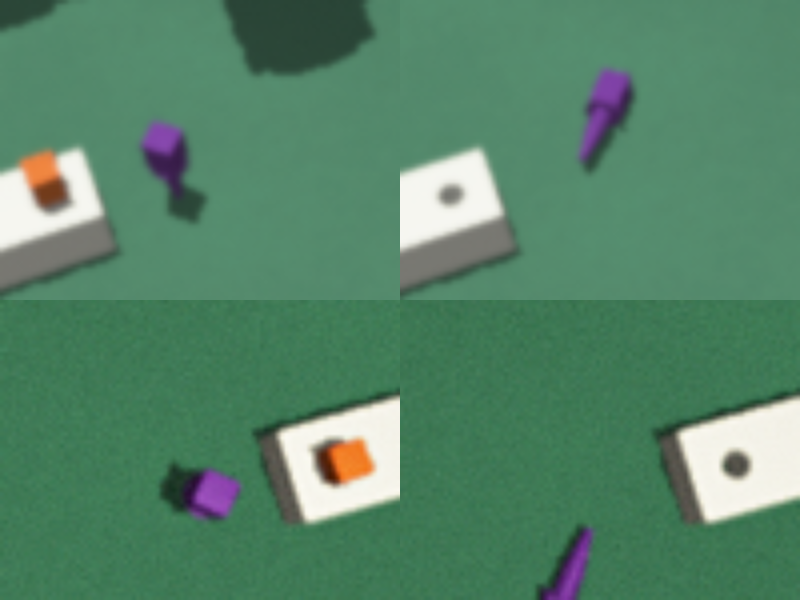

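The purple pin stood on its 5 mm tip at t=0 and was already lying flat by w1 (t≈2 s). At that time the open, empty hand had stayed above 0.2 m and felt no contact. It fell by itself, and since I'm told to leave it alone, I won't touch it. One last check that nothing has moved since then, then hand in.

```bash
python3 - <<'E'
from h import *
for n,p,q in(("w1",(.49602,-.2449,.2013),(0,.9824,.18679,0)),("w2",(.49703,-.2449,.16635),(0,.9898,.1424,0))):
    im=cv2.imread(f"pics/{n}.png")[:,:,::-1].copy(); c=blobs(im,(130,80,30),(160,255,255))[0][:,0]
    st=dict(position=np.array(p),ee_rot=q); print(n,'purple tip',plane('wrist',c[(c[:,0]-c[:,1]).argmax()],.01,st).round(3))
a,b=[cv2.GaussianBlur(cv2.imread(f"pics/{n}.png"),(5,5),0) for n in("scene0","s9")]
for nm,lo,hi,z in(("spare",(12,120,100),(22,255,255),0),("blue",(105,150,60),(120,255,255),0)):
    for x in(a,b): print(nm,[cv2.boundingRect(c) for c in blobs(x[:,:,::-1].copy(),lo,hi) if 150<cv2.boundingRect(c)[0]<300])
d=cv2.absdiff(a,b).max(2)
for nm,(x,y,w,h) in dict(disp=(250,258,32,38),tweez=(310,280,50,14),ring=(380,256,24,24),jar=(418,152,24,26),spare=(168,266,28,28),blue=(178,196,20,18)).items(): print(nm,d[y:y+h,x:x+w].max())
manip.sign_off()
E
```

```text
w1 purple tip [ 0.453 -0.155  0.01 ]
w2 purple tip [ 0.453 -0.154  0.01 ]
spare [(171, 270, 21, 20), (216, 188, 8, 7)]
spare [(171, 270, 21, 20)]
blue [(185, 199, 9, 11)]
blue [(185, 199, 9, 11)]
disp 2
tweez 1
ring 1
jar 1
spare 2
blue 1
the job is handed in; nothing more can be done
```

The orange-grip pin is home in the jig and standing free, but the purple look-alike pin fell over during the run. The job is handed in, at about 22.6 s.

**Insertion:** I took the pin from the rack and found the side the disc had slid to, about 98° in world axes, through the cover hole with the wrist camera. The tip dropped into the disc's hole without any felt contact. Drawing the disc into line took about 4–5 N sideways.

**Seating:** The pin stopped at 11 N, at the height predicted for the collar resting on the cover. I then unloaded, let go and backed off. The highest force I read on the pin while inserting was about 12 N.

**Last checks:** The final wrist and scene views show the pin upright with its collar on the cover, within about 1 mm of the hole's centre. The dispenser, tweezers, ring, jar, spare disc and blue pin show no change against the first picture.

**Check that disagreed:** At t=0 the purple pin was standing on its 5 mm tip. By the first wrist picture, about 2 s in, it was lying on the bench. Up to then the open hand had stayed above 0.2 m, some 9 cm to the side, and felt no contact. It therefore seems to have fallen by itself, though I have no picture of the fall. I left it where it lay, and it has not moved since.

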